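Open the tight screw jar in the bench holder

TASK

Stand the square jar, still capped, down in the wooden holder's square recess so that the holder keeps it from turning. Then unscrew its tight cap, counter-clockwise from above, until the threads let go, with the jar staying fully seated, and lift the cap straight up. Finish holding the cap in the gripper, level and directly above the jar's mouth with about 3 cm of clear air between them; do not put it down, and leave the glue bottle and the wood offcuts alone.

Things in the scene. Friction and masses are not known exactly. Their poses are not given: they have to be found in the camera images.
- jar_mid (a point): White plastic jar, loose, upright, about 0.35 kg: square body 54 x 54 mm, 80 mm tall, below a round threaded neck 43 mm wide. This point is the centre of the square body, 40 mm above its underside; x, y square to its side faces, z up. The cap starts screwed tight on the neck; the jar can be lifted and carried by the cap.
- cap_center (a point): Aluminium screw cap of the jar, 58 mm across with sixteen grip flats, 30 mm tall, 40 g, loose part. This point is its centre, 15 mm from top and bottom; z up. Screwed tight it is 65 mm above jar_mid, x axis along the jar's x axis. Below its lower edge is a 10 mm gap (neck only) down to the jar's square shoulder.
- cap: The same cap; origin at the centre of its lower edge, z up. Counter-clockwise from above loosens it: the threads let go after 57 degrees of turn on the jar; it lifts straight off from 60 to 88 degrees; near 93 it meets the next thread. Stiff to turn, up to 0.6 N m; need not be raised while turning. Clear of the jar once raised 30 mm from tight.
- jar: The same jar; origin at the centre of its underside (40 mm below jar_mid), same axes. Its rim is a springy rubber seal, 116 mm above the underside with the cap tight, 120 mm with the cap off. The neck carries three short thread ramps. Not held by anything, the jar turns with the cap.
- holder_floor (a point): Wooden holder fixed on the bench: block 100 x 100 mm, 40 mm tall, with a square recess 60 x 60 mm, 30 mm deep, mouth bevelled 5 mm. This point is the centre of the recess floor, 10 mm above the bench; x, y along the recess sides. A seated jar has jar_mid 40 mm above this point, 3 mm of play each side, any of four ways round.
- glue_bottle: Bystander: round grey glue bottle 52 mm across, 130 mm tall, upright; origin at the centre of its underside.
- offcut: Bystander: rectangular wood offcut 50 x 80 x 45 mm; origin at the centre of its underside.
- curved_offcut: Bystander: curved wood offcut about 40 mm wide, 140 mm long, 30 mm tall; origin at its underside near the middle.
Not all that is in view belongs to the job. Of the things shaped like the cap, the aluminium one is meant.

How it is judged:
By the outcome, as a careful person would: the job done as asked, in the order asked, and still so for the second after the job is handed in, while the arm keeps its last pose, push and grip.
It also fails if it takes over 48 s, if anything falls off the work surface, if the arm or the gripper's body presses on something with over 40 N, if the wrist force passes 120 N, or if a joint passes its speed limit or range.

ROBOT

A 6-joint arm with a two-finger parallel gripper is mounted at the origin on the work surface. World frame = base frame: x ahead of the robot, y to its left, z up, the work surface at z = 0. Lengths are in m, angles in rad, forces in N, time in s.
With the tool pointing down it reaches from about 0.25 to 0.775 m from the base axis. Payload 4 kg.
Tool frame: the origin (TCP) lies at the very end of the fingers, on their centre line; the grasp point (between the pads) lies 19 mm behind it; z points along the fingers, y is the line along which they close (so a half turn about z gives the same grasp; the last joint's range is limited). The gripper opens to 94 mm and grips with 3 to 60 N. Pads are 16 mm wide; open, the fingers measure 119 mm over their backs; the gripper's body (75 mm by 177 mm) begins 78 mm behind the grasp point.
Start: joints at [1.013, 0.087, 1.371, -0, 1.684, -0.103], TCP at [0.242, 0.494, 0.206] pointing down, gripper open.
Joint ranges: [-3.1, 3.1], [-0.76, 2.03], [0.27, 2.55], [-1.08, 4.22], [0.17, 2.65], [-2.57, 2.57]. Speed limits (rad/s): [2.79, 2.79, 3.14, 3.14, 3.14, 3.14].

INTERFACE

Orientations are given as [roll, pitch, yaw] about the fixed x, y, z axes, in that order (R = Rz(yaw) Ry(pitch) Rx(roll)).
In Python, from bench import robot, vision gives the robot as it stands.
- The arm moves only by the shell command python3 -m crank 'ROWS'. ROWS is JSON, a list of rows, each a list of 3 entries, a list of its own where there are three numbers: the closure, from 0 (fully open) to 1 (shut), then the shift along the tool's x, y, z in m, then the turn, a rotation vector about the tool's x, y, z in degrees. A call has 1 to 8 rows; each row shifts and turns the commanded pose from where the row before left it, along the tool's axes as they then stand; what a row does not reach is not made up. A row lasts 1/10 s, in which the tool goes at most 50 mm and 8.59 degrees, less where a joint would pass 70% of its speed; a pose out of reach is approached as far as the arm can. A call with a gripper value outside its range is refused whole. The fingers move at their own pace and stop on an object; the grip force is fixed at half the most. Time passes only in rows, so rows that do not move let the fingers close. It gives the time, the measured TCP pose, the force, the opening and the grip force at its end, in the units of the state.
- robot.get_obs(): the state, without advancing time (a new reading comes with each control period).
- vision.snapshot(name): name is "scene" or "side" or "wrist"; returns a dict with "color" (480x640x3 uint8, red, green, blue), "z_map" (480x640 float32, m along the optical axis (not along the pixel's ray), 0 where there is no reading), "fx", "fy", "cx", "cy" (pixels), "R" (3x3) and "t" (3): a world point X has camera coordinates R X + t. Camera axes: x right, y down, z forward; pixel columns grow to the right and rows downward; lengths in m; the calibration is good to about 2 mm. A picture is of the moment at which its call begins.
- robot.close_job(): hands the job in; it is judged then, once.
The state is a dict: "time": time; "joint_positions": joint angles; "qvel": joint speeds; "joint_torque": joint torques, N m; "tool_pos": TCP position; "ee_rot": TCP orientation; "wrist_force": force on the tool from outside, world axes, zero at the start; "wrist_torque": the same for the moment, N m; "width": finger opening in m; "finger_force": force on a finger pad.
Only numpy, scipy, OpenCV 4.12 (cv2) and the standard library are available. Lean on these libraries where they do the work, as an engineer would, in place of code of your own. Each camera call takes 0.05 s, during which the arm holds its last target. There are 200 camera calls.

## Working session

There is one attempt and no reset: what is moved stays moved. The work goes in short steps, Python scripts to look and compute and a shell command to move; the robot and the scene stay as the last step left them, time stands still between calls to the robot, and variables do not carry over. Pictures are saved under pics/ and viewed, at most 10 in all, crops included, and the job is handed in when it is done.

```bash
mkdir -p pics; python3 - <<'E'
from bench import robot, vision
import cv2,pickle,numpy as np
ims=[]
for n in ("scene","side"):
    s=vision.snapshot(n); pickle.dump(s,open(n+".pkl","wb")); cv2.imwrite(f"pics/{n}0.png",s["color"][:,:,::-1])
    print(n,s["fx"],s["cx"],s["cy"],s["R"].round(3).tolist(),s["t"])
print(robot.get_obs())
E
```

```text
scene 442.4655583060907 318.2996252391969 248.62147876052015 [[-0.014, 1.0, -0.007], [0.752, 0.006, -0.659], [-0.658, -0.015, -0.752]] [-0.01876895 -0.39913827  1.51373783]
side 467.4404177572889 319.5624930941926 244.73254482780365 [[0.754, -0.656, -0.019], [-0.443, -0.487, -0.753], [0.485, 0.576, -0.658]] [-0.47619408  0.36975959  0.83793831]
{'time': 0.1, 'joint_positions': array([ 1.01288215e+00,  8.78498202e-02,  1.37207554e+00,  8.03212523e-07,
        1.68362532e+00, -1.03065596e-01]), 'qvel': array([-0.00036775, -0.00197485, -0.00352978,  0.00170691, -0.00073078,
       -0.00065833]), 'joint_torque': array([ 2.15702756e-03, -3.41250730e+01, -3.03302050e+01,  7.19234068e-02,
        3.04017775e-02, -7.14100020e-05]), 'tool_pos': array([0.24135193, 0.49366284, 0.20445233]), 'ee_rot': array([-3.13964510e+00, -2.02241786e-04,  2.68674397e+00]), 'wrist_force': array([0.18352986, 0.32742425, 0.40219479]), 'wrist_torque': array([-0.01458309,  0.02113603, -0.05338138]), 'finger_force': 0.0, 'width': 0.09404685552804255}
```

View pics/scene0.png

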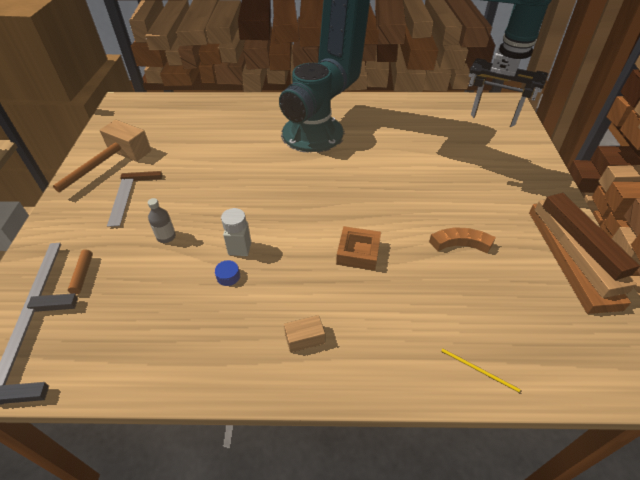

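View pics/side0.png

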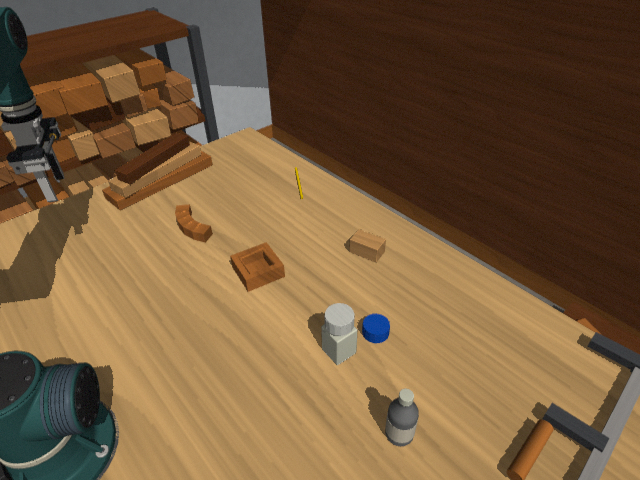

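The scene view shows the jar with its cap at about (236,232), cap top at (234,216), and the holder at (359,248). The blue decoy cap is at (227,273) and the bottle at (161,222). In the side view the jar is at (340,335) and the holder at (258,265).

```bash
cat > h.py <<'E'
import numpy as np,cv2
def cloud(s):
    z=s["z_map"]; v,u=np.mgrid[:480,:640]
    c=np.stack([(u-s["cx"])/s["fx"]*z,(v-s["cy"])/s["fy"]*z,z],-1)
    w=(c-s["t"])@s["R"]; w[z<=0]=np.nan
    return w
def rect(p):
    (c,sz,a)=cv2.minAreaRect((p[:,:2]*1000).astype(np.float32)); return np.round(c,1),np.round(sz,1),round(a,1)
E
python3 - <<'E'
from h import *
import pickle
P={}
for n,jb,hb in (("scene",(215,200,255,262),(330,222,388,275)),("side",(318,300,360,365),(225,238,290,292))):
    s=pickle.load(open(n+".pkl","rb")); w=cloud(s)
    for k,b in (("j",jb),("h",hb)):
        p=w[b[1]:b[3],b[0]:b[2]].reshape(-1,3); p=p[np.isfinite(p[:,0])]
        z=p[:,2]
        if k=="j":
            t=p[(z>.11)&(z<.13)]; print(n,"captop",len(t),np.median(t,0),rect(t)); q=p[(z>.012)&(z<.078)&(np.abs(p[:,:2]-np.median(t,0)[:2]).max(1)<.045)]
            print(" body",len(q),rect(q),q.min(0),q.max(0)); P[n]=q
        else:
            t=p[(z>.034)&(z<.046)]; print(n,"holder",len(t),np.median(t,0),rect(t))
            f=p[(z>.004)&(z<.016)]
q=np.vstack(list(P.values())); print("both",rect(q))
E
```

```text
scene captop 367 [ 0.53332821 -0.18060447  0.11817732] (array([ 529.9, -181.5]), array([59.9, 56.8]), 20.1)
 body 499 (array([ 531.7, -181.2]), array([54.7, 55.8]), 85.7) [ 0.50565    -0.20994773  0.0121291 ] [ 0.56017164 -0.1528321   0.07798174]
scene holder 750 [0.54343785 0.13127507 0.03783815] (array([542. , 130.4]), array([ 99.8, 104.7]), 79.1)
side captop 628 [ 0.52396898 -0.18439834  0.12008485] (array([ 526. , -181.8]), array([58.4, 57.5]), 19.4)
 body 717 (array([ 514.7, -193.1]), array([40.9, 73. ]), 44.3) [ 0.49749702 -0.21057991  0.01219086] [ 0.55278402 -0.15274425  0.07795657]
side holder 803 [0.53825353 0.12862579 0.03918613] (array([539.6, 130.2]), array([106. , 101.1]), 79.5)
both (array([ 529. , -182.2]), array([56.9, 61.4]), 87.0)
```

```bash
python3 -m crank '[[0,[0,0,-0.006],[0,0,8]],[0,[0,0,-0.006],[0,0,8]],[0,[0,0,-0.006],[0,0,8]],[0,[0,0,-0.006],[0,0,8]],[0,[0,0,-0.006],[0,0,8]],[0,[0,0,-0.006],[0,0,8]],[0,[0,0,-0.006],[0,0,8]],[0,[0,0,-0.006],[0,0,8]]]'
python3 -m crank '[[0,[-0.030,0.025,0],[0,0,0]],[0,[-0.030,0.025,0],[0,0,0]],[0,[-0.030,0.025,0],[0,0,0]],[0,[-0.030,0.025,0],[0,0,0]],[0,[-0.030,0.025,0],[0,0,0]],[0,[-0.030,0.025,0],[0,0,0]],[0,[-0.030,0.025,0],[0,0,0]],[0,[-0.030,0.025,0],[0,0,0]]]'
python3 -m crank '[[0,[-0.030,0.025,0],[0,0,0]],[0,[-0.030,0.025,0],[0,0,0]],[0,[-0.030,0.025,0],[0,0,0]],[0,[-0.030,0.025,0],[0,0,0]],[0,[0,0,0],[0,0,0]],[0,[0,0,0],[0,0,0]]]'
python3 - <<'E'
from bench import robot, vision
import cv2,pickle
s=vision.snapshot("wrist"); pickle.dump(s,open("wh.pkl","wb")); cv2.imwrite("pics/wh.png",s["color"][:,:,::-1])
o=robot.get_obs(); print(o["time"],o["tool_pos"],o["ee_rot"],o["joint_positions"]); print(-s["R"].T@s["t"])
E
```

```text
time: 0.9
tool_pos: [0.2415, 0.4939, 0.253]
ee_rot: [-3.141, 0.001, 1.564]
wrist_force: [0.0, 0.6, 0.1]
width: 0.0939
finger_force: 0.0
time: 1.7
tool_pos: [0.4419, 0.2525, 0.253]
ee_rot: [-3.141, 0.0, 1.57]
wrist_force: [0.4, -0.7, -0.4]
width: 0.0941
finger_force: 0.0
time: 2.3
tool_pos: [0.5412, 0.1332, 0.2525]
ee_rot: [-3.139, -0.0, 1.568]
wrist_force: [0.2, -0.1, -0.3]
width: 0.0939
finger_force: 0.0
2.35 [0.54082801 0.13403608 0.25292755] [-3.14014804e+00 -4.68726387e-04  1.56961983e+00] [1.40760452e-01 1.00247405e-01 1.26346009e+00 6.83157618e-04
 1.77924890e+00 1.42077533e-01]
[0.54214466 0.19814102 0.4311171 ]
```

View pics/wh.png

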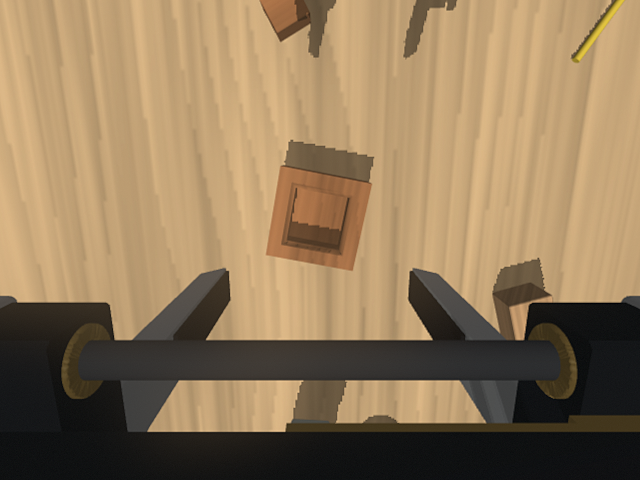

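The wrist view shows the holder clearly: its top corners are at about (282,165), (371,183), (353,270) and (267,255), with the recess at (317,218). Next I'll measure the top face and recess, then move over the jar.

```bash
python3 - <<'E'
from h import *
import pickle
s=pickle.load(open("wh.pkl","rb")); w=cloud(s)
m=np.zeros((480,640),bool); m[140:290,245:395]=1
z=w[...,2]; 
t=w[m&(z>.034)&(z<.048)]; print(np.median(t,0),rect(t))
f=w[m&(z>.004)&(z<.018)]
f=f[np.abs(f[:,:2]-np.array([.541,.13])).max(1)<.045]; print(np.median(f,0),rect(f))
# rays of corners on z=.04 from colour
px=np.array([(282,165),(371,183),(353,270),(267,255)],float)
c=np.c_[(px[:,0]-s["cx"])/s["fx"],(px[:,1]-s["cy"])/s["fy"],np.ones(4)]@s["R"]; o=-s["R"].T@s["t"]
p=o+c*((.04-o[2])/c[:,2])[:,None]; print(p.round(4),p.mean(0),rect(p))
E
python3 -m crank '[[0,[-0.040,0,0],[0,0,0]],[0,[-0.040,0,0],[0,0,0]],[0,[-0.040,0,0],[0,0,0]],[0,[-0.040,0,0],[0,0,0]],[0,[-0.040,0,0],[0,0,0]],[0,[-0.040,0,0],[0,0,0]],[0,[-0.040,-0.013,0],[0,0,0]],[0,[-0.036,0,0],[0,0,0]]]'
python3 -m crank '[[0,[0,0,0],[0,0,0]],[0,[0,0,0],[0,0,0]]]'
python3 - <<'E'
from bench import robot, vision
import cv2,pickle
s=vision.snapshot("wrist"); pickle.dump(s,open("wj.pkl","wb")); cv2.imwrite("pics/wj.png",s["color"][:,:,::-1])
o=robot.get_obs(); print(o["time"],o["tool_pos"],o["ee_rot"],o["joint_positions"]); print(-s["R"].T@s["t"])
E
```

```text
[0.53863135 0.13378059 0.03920158] (array([538.8, 130.2]), array([100.7, 100.1]), 78.9)
[0.53861334 0.1291494  0.00946081] (array([544.1, 139.3]), array([80.5, 67. ]), 78.9)
[[0.502  0.1901 0.04  ]
 [0.5969 0.1709 0.04  ]
 [0.5794 0.0733 0.04  ]
 [0.4825 0.0912 0.04  ]] [0.54018952 0.13135819 0.04      ] (array([540.6, 131.1]), array([100.8,  98.5]), 78.9)
time: 3.15
tool_pos: [0.527, -0.1821, 0.2541]
ee_rot: [3.141, 0.0, 1.571]
wrist_force: [0.0, 0.5, 0.3]
width: 0.0936
finger_force: 0.0
time: 3.35
tool_pos: [0.5278, -0.1811, 0.2534]
ee_rot: [-3.142, -0.001, 1.57]
wrist_force: [0.3, 0.7, -0.7]
width: 0.0939
finger_force: 0.0
3.4 [ 0.52800479 -0.18053307  0.25361158] [ 3.14136297e+00 -9.64239721e-04  1.57150051e+00] [-4.31673997e-01  1.01178272e-01  1.26110462e+00  9.93301013e-04
  1.77950516e+00 -4.32172357e-01]
[ 0.52824947 -0.11635731  0.43213711]
```

View pics/wj.png

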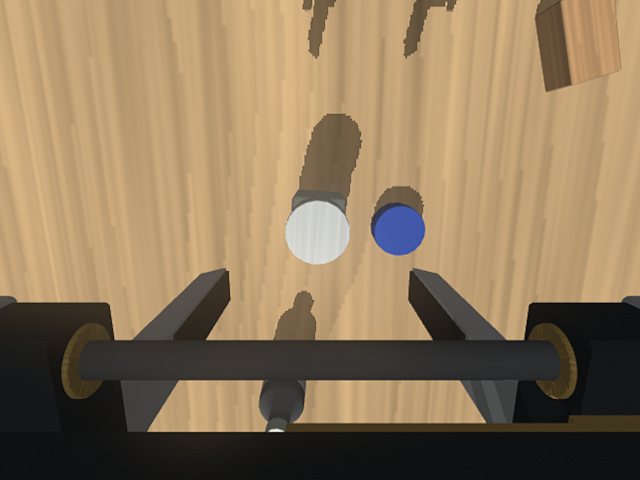

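The wrist view shows the white cap top centred at (317,232), with a sliver of the jar's +y face above it at rows 190–208. The decoy is at (399,230) and the bottle at (283,400). I'll fit lines to the jar's faces to get its yaw.

```bash
python3 - <<'E'
from h import *
import pickle
c0=np.array([.528,-.182])
for n in("scene","side","wj"):
    s=pickle.load(open(n+".pkl","rb")); w=cloud(s); z=w[...,2]
    near=np.abs(w[...,:2]-c0).max(-1)<.045
    t=w[near&(z>.112)&(z<.128)]; cc,r=cv2.minEnclosingCircle((t[:,:2]*1000).astype(np.float32)); print(n,"cap",cc,r,np.median(t[:,2]))
    q=w[near&(z>.015)&(z<.072)]; d=q[:,:2]-c0
    for nm,ax,sg in(("+x",0,1),("-x",0,-1),("+y",1,1),("-y",1,-1)):
        k=(sg*d[:,ax]>.020)&(np.abs(d[:,1-ax])<.022)
        if k.sum()<25: continue
        vx,vy,x,y=cv2.fitLine((d[k]*1000).astype(np.float32),cv2.DIST_HUBER,0,.01,.01).ravel()
        a=np.degrees(np.arctan2(vy,vx)); print("  ",nm,k.sum(),"angle",round((a+45)%90-45,1),"face at",round(x,1),round(y,1))
E
```

```text
scene cap (528.9623413085938, -182.1440887451172) 31.117685317993164 0.11824762968735329
   +x 263 angle -4.1 face at 27.5 0.0
   +y 80 angle -3.2 face at 1.2 27.4
side cap (526.1715698242188, -181.12374877929688) 30.56943130493164 0.12014296542218628
   -x 237 angle -3.8 face at -28.0 -0.9
   -y 283 angle -3.6 face at -0.3 -26.1
wj cap (526.17138671875, -181.54539489746094) 29.377735137939453 0.11962013667729646
   +y 216 angle -3.7 face at 2.4 27.0
```

Jar yaw is about -3.7° with the cap at (0.527, -0.1815). The holder is at (0.5395, 0.1305) with yaw about -11.1°. Next I descend and grip the cap.

```bash
python3 -m crank '[[0,[0,0,0.030],[0,0,3.7]],[0,[0,0,0.035],[0,0,0]],[0,[0,0,0.035],[0,0,0]],[0,[0,0,0.030],[0,0,0]],[0,[0,0,0.020],[0,0,0]],[0,[0,0,0.015],[0,0,0]],[0,[0,0,0],[0,0,0]],[0,[0,0,0],[0,0,0]]]'
python3 -m crank '[[1,[0,0,0],[0,0,0]],[1,[0,0,0],[0,0,0]],[1,[0,0,0],[0,0,0]],[1,[0,0,0],[0,0,0]],[1,[0,0,0],[0,0,0]],[1,[0,0,0],[0,0,0]]]'
```

```text
time: 4.2
tool_pos: [0.5286, -0.1814, 0.0894]
ee_rot: [3.14, 0.0, 1.507]
wrist_force: [0.3, -0.2, 0.0]
width: 0.0939
finger_force: 0.0
time: 4.8
tool_pos: [0.5276, -0.1823, 0.0887]
ee_rot: [-3.141, 0.0, 1.505]
wrist_force: [-0.9, -0.3, 2.7]
width: 0.0579
finger_force: 30.0
```

```bash
python3 -m crank '[[1,[0,0,-0.010],[0,0,0]],[1,[0,0,-0.020],[0,0,0]],[1,[0,0,-0.025],[0,0,3.7]],[1,[0,0,-0.025],[0,0,3.7]],[1,[0,0,0],[0,0,0]]]'
python3 -m crank '[[1,[0.0386,-0.0061,0],[0,0,0]],[1,[0.0386,-0.0061,0],[0,0,0]],[1,[0.0386,-0.0061,0],[0,0,0]],[1,[0.0386,-0.0061,0],[0,0,0]],[1,[0.0386,-0.0061,0],[0,0,0]],[1,[0.0386,-0.0061,0],[0,0,0]],[1,[0.0386,-0.0061,0],[0,0,0]],[1,[0.0386,-0.0061,0],[0,0,0]]]'
python3 -m crank '[[1,[0,0,0],[0,0,0]],[1,[0,0,0],[0,0,0]],[1,[0,0,0],[0,0,0]]]'
python3 - <<'E'
from bench import robot, vision
import cv2,pickle
from h import *
o=robot.get_obs(); print(o["time"],o["tool_pos"],o["ee_rot"],o["joint_positions"][5],o["width"]);c0=o["tool_pos"][:2]
ims=[]
for n in ("scene","side"):
    s=vision.snapshot(n); ims.append(cv2.resize(s["color"][170:330,200:420] if n=="scene" else s["color"][150:310,150:370],None,fx=1.8,fy=1.8))
    w=cloud(s); z=w[...,2]; near=np.abs(w[...,:2]-c0).max(-1)<.045
    q=w[near&(z>.085)&(z<.145)]; d=q[:,:2]-c0
    for nm,ax,sg in(("+x",0,1),("-x",0,-1),("+y",1,1),("-y",1,-1)):
        k=(sg*d[:,ax]>.020)&(np.abs(d[:,1-ax])<.020)
        if k.sum()<25: continue
        vx,vy,x,y=cv2.fitLine((d[k]*1000).astype(np.float32),cv2.DIST_HUBER,0,.01,.01).ravel()
        a=np.degrees(np.arctan2(vy,vx)); print(n,nm,k.sum(),"angle",round((a+45)%90-45,1),"face at",round(x,1),round(y,1),"zmin",q[:,2].min())
cv2.imwrite("pics/carry.png",np.hstack(ims)[:,:,::-1])
E
```

```text
time: 5.3
tool_pos: [0.5302, -0.1831, 0.1728]
ee_rot: [3.133, 0.002, 1.376]
wrist_force: [0.0, 0.0, -2.2]
width: 0.058
finger_force: 30.0
time: 6.1
tool_pos: [0.5388, 0.1318, 0.1665]
ee_rot: [-3.139, 0.001, 1.378]
wrist_force: [1.4, -0.0, -3.1]
width: 0.058
finger_force: 30.0
time: 6.4
tool_pos: [0.5394, 0.1294, 0.1673]
ee_rot: [-3.14, 0.001, 1.376]
wrist_force: [-0.2, 0.2, -2.2]
width: 0.0576
finger_force: 30.0
6.4 [0.53937922 0.12939452 0.16728581] [-3.13996830e+00  1.13751185e-03  1.37602500e+00] 0.32832904276261143 0.05762135908392885
scene +x 295 angle -11.5 face at 29.3 -0.0 zmin 0.08507884669694468
side -x 118 angle -10.8 face at -27.9 -5.9 zmin 0.08503439680342029
side -y 337 angle -12.1 face at -0.4 -26.9 zmin 0.08503439680342029
```

View pics/carry.png

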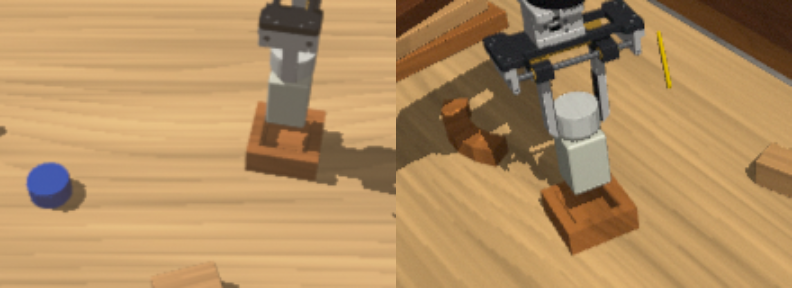

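The jar hangs over the holder with its faces parallel to the recess. In the left (scene) crop it is at (288,100) above the recess, and in the side crop it is at (583,160). I'll check for tilt, then lower.

```bash
cat > tilt.py <<'E'
from bench import robot, vision
from h import *
import sys
lo,hi=float(sys.argv[1]),float(sys.argv[2])
o=robot.get_obs(); c0=o["tool_pos"][:2]; print(o["time"],o["tool_pos"],o["wrist_force"],o["wrist_torque"],o["joint_positions"][5])
A=np.array([[np.cos(-.194),-np.sin(-.194)],[np.sin(-.194),np.cos(-.194)]])
for n in ("scene","side"):
    w=cloud(vision.snapshot(n)); z=w[...,2]; near=np.abs(w[...,:2]-c0).max(-1)<.045
    q=w[near&(z>lo)&(z<hi)]; d=(q[:,:2]-c0)@A
    for nm,ax,sg in(("+x",0,1),("-x",0,-1),("+y",1,1),("-y",1,-1)):
        k=(sg*d[:,ax]>.021)&(np.abs(d[:,1-ax])<.020)
        if k.sum()<25: continue
        M=np.c_[d[k,1-ax],q[k,2]-.085,np.ones(k.sum())]; f=np.linalg.lstsq(M,d[k,ax],rcond=None)[0]
        print(n,nm,k.sum(),"yaw err deg",np.degrees(f[0]).round(1)*(-1 if ax==0 else 1),"lean deg",np.degrees(f[1]).round(1),"offset mm",(f[2]*1000).round(1))
E
python3 tilt.py 0.09 0.145
```

```text
6.5 [0.53969583 0.1289668  0.16793511] [-0.10728767 -0.4396445  -3.46415605] [-0.06687698  0.08227393  0.02066421] 0.3287673596523348
scene +x 270 yaw err deg 0.4 lean deg 0.4 offset mm 28.7
side -x 90 yaw err deg 0.0 lean deg 0.3 offset mm -26.5
side -y 305 yaw err deg -1.0 lean deg 1.1 offset mm -26.8
```

```bash
python3 -m crank '[[1,[0.001,0,0.015],[0,0,0]],[1,[0,0,0.015],[0,0,0]],[1,[0,0,0.008],[0,0,0]],[1,[0,0,0.008],[0,0,0]],[1,[0,0,0.006],[0,0,0]],[1,[0,0,0],[0,0,0]],[1,[0,0,0],[0,0,0]]]'
```

```text
time: 7.3
tool_pos: [0.5402, 0.1313, 0.1167]
ee_rot: [3.141, -0.0, 1.376]
wrist_force: [0.4, 0.8, -1.8]
width: 0.0577
finger_force: 30.0
```

```bash
python3 -m crank '[[1,[0,0,0.006],[0,0,0]],[1,[0,0,0.005],[0,0,0]],[1,[0,0,0.004],[0,0,0]],[1,[0,0,0.002],[0,0,0]],[1,[0,0,0],[0,0,0]],[1,[0,0,0],[0,0,0]]]'
python3 -m crank '[[1,[0,0,0.001],[0,0,0]],[1,[0,0,0.001],[0,0,0]],[1,[0,0,0],[0,0,0]],[1,[0,0,0],[0,0,0]]]'; python3 tilt.py .045 .082
```

```text
time: 7.9
tool_pos: [0.5401, 0.1312, 0.0995]
ee_rot: [3.141, -0.0, 1.376]
wrist_force: [-0.1, 0.5, -3.1]
width: 0.0576
finger_force: 30.0
time: 8.3
tool_pos: [0.5404, 0.1312, 0.0987]
ee_rot: [3.14, -0.0, 1.376]
wrist_force: [-2.6, -0.9, 5.1]
width: 0.0574
finger_force: 30.0
8.3 [0.54036331 0.13117654 0.09870032] [-2.617177   -0.92644639  5.09746134] [-0.17357372  0.55536763 -0.00333466] 0.33101247814225043
scene +x 163 yaw err deg 0.1 lean deg -0.2 offset mm 28.9
side -x 54 yaw err deg 0.2 lean deg 0.1 offset mm -26.4
side -y 187 yaw err deg -0.4 lean deg 1.5 offset mm -25.4
```

Seated: the tool is at z = 0.0987, which matches the expected height, with upward contact force. I'll turn counter-clockwise, allowing for about 7° of jar play in the recess.

```bash
python3 -m crank '[[1,[0,0,0.001],[0,0,0]],[1,[0,0,0],[0,0,-4]],[1,[0,0,0],[0,0,-6]],[1,[0,0,0],[0,0,-6]],[1,[0,0,0],[0,0,-6]],[1,[0,0,0],[0,0,-6]],[1,[0,0,0],[0,0,0]]]'; python3 tilt.py .045 .082
```

```text
time: 9.1
tool_pos: [0.5419, 0.1315, 0.099]
ee_rot: [3.136, 0.001, 1.866]
wrist_force: [-0.9, -1.6, 7.4]
width: 0.0577
finger_force: 30.0
9.1 [0.54185811 0.13146172 0.09899611] [-0.88727616 -1.64352972  7.38962779] [-0.12214772  0.22595498  0.07999692] -0.15941088763513567
scene +x 163 yaw err deg 3.5 lean deg -0.2 offset mm 28.3
side -x 62 yaw err deg 2.5 lean deg 0.0 offset mm -27.1
side -y 180 yaw err deg 2.7 lean deg 0.2 offset mm -26.8
```

```bash
python3 -m crank '[[1,[0,0,0],[0,0,-6]],[1,[0,0,0],[0,0,-7]],[1,[0,0,0],[0,0,0]]]'
python3 -m crank '[[1,[0,0,0],[0,0,-7]],[1,[0,0,0],[0,0,-7]],[1,[0,0,0],[0,0,-7]],[1,[0,0,0],[0,0,-7]],[1,[0,0,0],[0,0,-7]],[1,[0,0,0],[0,0,0]],[1,[0,0,0],[0,0,0]]]'; python3 tilt.py .045 .082
python3 - <<'E'
from bench import vision
import cv2
cv2.imwrite("pics/turned.png",cv2.resize(vision.snapshot("side")["color"][170:300,170:350],None,fx=4,fy=4,interpolation=cv2.INTER_CUBIC)[:,:,::-1])
E
```

```text
time: 9.5
tool_pos: [0.542, 0.1316, 0.0991]
ee_rot: [3.136, 0.002, 2.094]
wrist_force: [0.4, -0.2, 8.0]
width: 0.0576
finger_force: 30.0
time: 10.2
tool_pos: [0.5422, 0.132, 0.0992]
ee_rot: [3.137, 0.005, 2.703]
wrist_force: [-0.3, 1.4, 8.1]
width: 0.0577
finger_force: 30.0
10.2 [0.54219816 0.13195285 0.09917885] [-0.33137955  1.44319498  8.09529281] [0.09614748 0.11363351 0.01209127] -0.9955231143758788
scene +x 163 yaw err deg 2.6 lean deg -1.2 offset mm 27.7
side -x 69 yaw err deg 3.4 lean deg -0.6 offset mm -27.5
side -y 177 yaw err deg 2.3 lean deg 0.3 offset mm -27.1
```

View pics/turned.png

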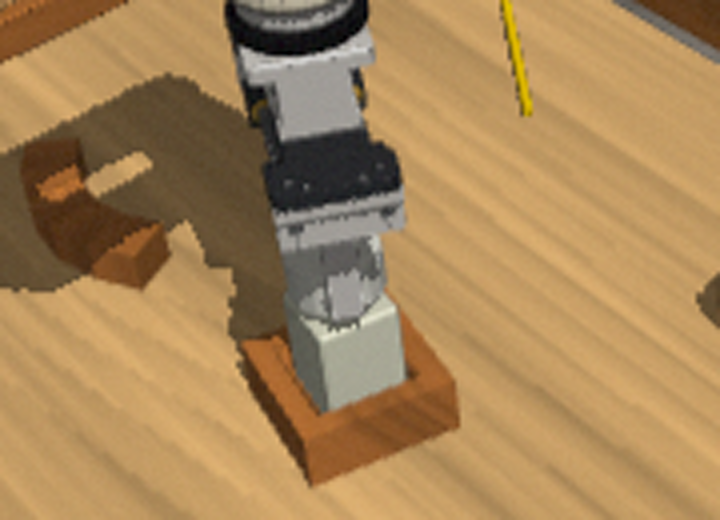

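The jar stands in the holder, with the gripper turned on its cap at about (345,290). The cap has turned about 73° relative to the jar, and the wrist torque has dropped to near zero. I'll lift slightly and check the forces.

```bash
python3 -m crank '[[1,[0,0,-0.003],[0,0,0]],[1,[0,0,-0.003],[0,0,0]],[1,[0,0,-0.003],[0,0,0]],[1,[0,0,0],[0,0,0]],[1,[0,0,0],[0,0,0]]]'
python3 - <<'E'
from bench import robot, vision
import cv2
from h import *
s=vision.snapshot("side");w=cloud(s)
m=np.abs(w[...,:2]-np.array([.541,.131])).max(-1)<.045
for nn in("side","scene"):
    w=cloud(vision.snapshot(nn)); m=np.abs(w[...,:2]-np.array([.541,.131])).max(-1)<.045
    z=w[...,2][m]; print(nn,np.histogram(z,np.arange(.078,.106,.002)))
E
```

```text
time: 10.85
tool_pos: [0.5403, 0.1313, 0.1052]
ee_rot: [3.141, 0.0, 2.703]
wrist_force: [0.8, -0.5, 0.1]
width: 0.0581
finger_force: 30.0
side (array([13, 24, 17, 17, 37, 44, 56, 10,  5,  6,  2,  1,  0]), array([0.078, 0.08 , 0.082, 0.084, 0.086, 0.088, 0.09 , 0.092, 0.094,
       0.096, 0.098, 0.1  , 0.102, 0.104]))
scene (array([ 8, 13, 15, 22, 42, 52, 13, 11, 10,  3,  1,  0,  0]), array([0.078, 0.08 , 0.082, 0.084, 0.086, 0.088, 0.09 , 0.092, 0.094,
       0.096, 0.098, 0.1  , 0.102, 0.104]))
```

Free: there's no pull, and the shoulder is still at 0.09. Now I lift straight up to leave a 3 cm gap.

```bash
python3 -m crank '[[1,[0,0,-0.008],[0,0,0]],[1,[0,0,-0.009],[0,0,0]],[1,[0,0,-0.009],[0,0,0]],[1,[0,0,-0.009],[0,0,0]],[1,[0,0,-0.009],[0,0,0]],[1,[0,0,-0.009],[0,0,0]],[1,[0,0,0],[0,0,0]],[1,[0,0,0],[0,0,0]]]'
python3 tilt.py .045 .082
python3 - <<'E'
from bench import robot, vision
import cv2
from h import *
ims=[]
for n,(y,x) in(("side",(150,170)),("scene",(150,290))):
    s=vision.snapshot(n); ims.append(cv2.resize(s["color"][y:y+150,x:x+130],None,fx=3,fy=3,interpolation=cv2.INTER_CUBIC))
    w=cloud(s); c=np.array([.541,.131]); z=w[...,2]; r=np.linalg.norm(w[...,:2]-c,axis=-1)
    k=(r<.034)&(z>.092)&(z<.20); h,e=np.histogram(z[k],np.arange(.092,.2,.004)); print(n,dict(zip((e[:-1]*1000).astype(int),h)))
    q=w[(r<.034)&(z>.12)&(z<.135)]; cc,rr=cv2.minEnclosingCircle((q[:,:2]*1000).astype(np.float32)); print("rim",cc,rr,len(q))
    q=w[(r<.034)&(z>.162)&(z<.187)]; print("cap",rect(q))
cv2.imwrite("pics/final.png",np.hstack(ims)[:,:,::-1])
E
```

```text
time: 11.8
tool_pos: [0.5401, 0.1312, 0.1587]
ee_rot: [3.141, 0.0, 2.703]
wrist_force: [0.1, 0.4, -1.1]
width: 0.0578
finger_force: 30.0
11.8 [0.54009491 0.13122751 0.15874388] [ 0.13074205  0.35870846 -1.1103427 ] [ 0.00976849 -0.03777338  0.01433209] -0.9954041388395326
scene +x 159 yaw err deg 3.6 lean deg -0.2 offset mm 29.8
side -x 65 yaw err deg 2.3 lean deg -0.0 offset mm -25.4
side -y 184 yaw err deg 2.9 lean deg 1.2 offset mm -25.9
side {np.int64(92): np.int64(36), np.int64(96): np.int64(18), np.int64(100): np.int64(25), np.int64(104): np.int64(13), np.int64(108): np.int64(33), np.int64(112): np.int64(36), np.int64(116): np.int64(29), np.int64(120): np.int64(46), np.int64(124): np.int64(23), np.int64(128): np.int64(86), np.int64(132): np.int64(5), np.int64(136): np.int64(0), np.int64(140): np.int64(0), np.int64(144): np.int64(0), np.int64(148): np.int64(0), np.int64(152): np.int64(0), np.int64(156): np.int64(9), np.int64(160): np.int64(18), np.int64(164): np.int64(27), np.int64(168): np.int64(27), np.int64(172): np.int64(21), np.int64(176): np.int64(21), np.int64(180): np.in
[... 446 characters left out ...]
4(38), np.int64(120): np.int64(29), np.int64(124): np.int64(46), np.int64(128): np.int64(66), np.int64(132): np.int64(1), np.int64(136): np.int64(0), np.int64(140): np.int64(0), np.int64(144): np.int64(0), np.int64(148): np.int64(0), np.int64(152): np.int64(1), np.int64(156): np.int64(18), np.int64(160): np.int64(40), np.int64(164): np.int64(36), np.int64(168): np.int64(29), np.int64(172): np.int64(33), np.int64(176): np.int64(30), np.int64(180): np.int64(39), np.int64(184): np.int64(233), np.int64(188): np.int64(132), np.int64(192): np.int64(7), np.int64(196): np.int64(5)}
rim (544.4115600585938, 131.1430206298828) 21.00498390197754 142
cap (array([542.8, 130.6]), array([60.3, 57.8]), 21.1)
```

View pics/final.png

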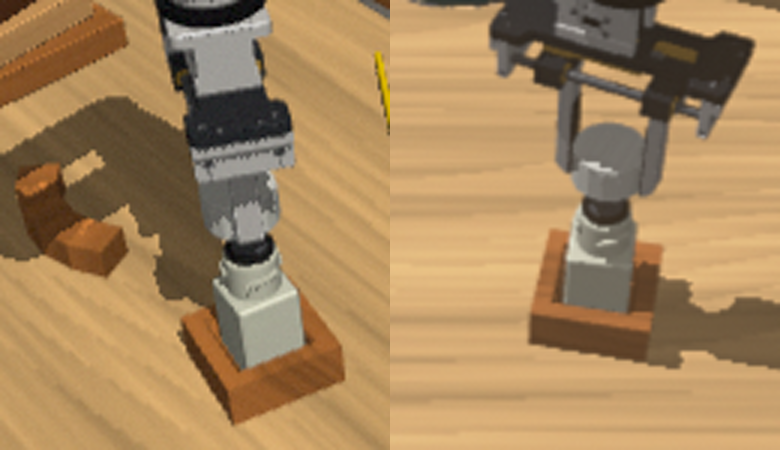

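Both crops show the jar seated with its black seal bare, at about (248,245) and (606,208). The cap is level in the gripper directly above it, with a gap of about 29 mm. A small 1.5 mm centring move, then I hand in.

```bash
python3 -m crank '[[1,[-0.0014,0.0006,-0.001],[0,0,0]],[1,[0,0,0],[0,0,0]],[1,[0,0,0],[0,0,0]],[1,[0,0,0],[0,0,0]]]' && python3 -c "
from bench import robot
print(robot.close_job())"
```

```text
time: 12.4
tool_pos: [0.5415, 0.1312, 0.1594]
ee_rot: [3.142, -0.0, 2.703]
wrist_force: [-0.4, 0.4, 0.0]
width: 0.0579
finger_force: 30.0
the job is handed in; nothing more can be done
None
```

The job is handed in at 12.4 s: the jar stands seated in the holder, and the unscrewed cap is held level above its mouth with about 3 cm of clear air; the hand-in returned no verdict.

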